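# Read a mould's tag through an inspection mirror

### The arm

A 6-joint arm with a two-finger parallel gripper is mounted at the origin on the work surface; the furniture and walls round the work are solid. World frame = base frame: x ahead of the robot, y to its left, z up, the work surface at z = 0. Lengths are in mm, angles in rad, forces in N, time in s.
With the tool pointing down it reaches from about 400 to 925 mm from the base axis. Payload 12.5 kg.
Tool frame: the origin (TCP) lies midway between the tips of the shut fingers; the grasp point (between the pads) lies 19 mm behind it; z points along the fingers, y is the line along which they close (so a half turn about z gives the same grasp; the last joint's range is limited). The gripper opens to 95 mm and grips with 3 to 60 N. Pads are 20 mm wide; open, the fingers measure 119 mm over their backs; the gripper's body (75 mm by 180 mm) begins 59 mm behind the grasp point.
Start: joints at [-1.443, 0.491, 1.559, -0, 1.092, -0.106], TCP at [144.819, -608.008, 214.661] pointing down, gripper open.
Joint ranges: [-3.1, 3.1], [-0.84, 2.19], [0.05, 2.79], [-1.13, 4.28], [0.06, 2.93], [-2.69, 2.69]. Speed limits (rad/s): [2.22, 2.22, 2.79, 3.14, 3.14, 3.14].

### API

Orientations are given as [roll, pitch, yaw] about the fixed x, y, z axes, in that order (R = Rz(yaw) Ry(pitch) Rx(roll)).
In Python, from cell import state, viewer, env, models gives the robot as it stands. The module is installed in compiled form; this text tells all that it offers.
- The arm moves only by the tool arm_command, never from a script. Its argument "rows" is a list of rows, each a list of 2 entries, a list of its own where there are three numbers: the shift along the tool's x, y, z normalised to -1 to 1, where 1 is 0.25 m, then the turn about the tool's z normalised to -1 to 1, where 1 is pi rad. A call has exactly 5 rows; each row shifts and turns the commanded pose from where the row before left it, along the tool's axes as they then stand; what a row does not reach is not made up. A row lasts 1/10 s, in which the tool goes at most 50 mm and 8.59 degrees, less where a joint would pass 70% of its speed; a pose out of reach is approached as far as the arm can. A call with a number of a shift or a turn outside -1 to 1 is refused whole. A call with a gripper value outside its range is refused whole. "claw" is the opening, from 0 (shut) to 1 (fully open), set as the call begins (left out, the last holds). The fingers move at their own pace and stop on an object; the grip force is fixed at half the most. Time passes only in rows, so rows that do not move let the fingers close, or fill a call up. It gives the time, the measured TCP pose, the force, the opening and the grip force at its end, in the units of the state.
- state(): the state, without advancing time (a new reading comes with each control period).
- viewer.read_camera(name): name is "side" or "top" or "wrist"; returns (picture, depth): 480x640x3 uint8, red, green, blue; 480x640 float32, mm along the optical axis (not along the pixel's ray), 0 where there is no reading.
- viewer.get_calibration(name): a dict with "camera_matrix" (3x3 intrinsics, pixels), "dist_coeffs" ([k1, k2, p1, p2, k3] as OpenCV has them; the pictures are not rectified), "world_to_cam" (4x4, takes a point from world to camera coordinates). Camera axes: x right, y up, looking along -z (the intrinsics and any distortion apply to the point x, -y, -z); pixel columns grow to the right and rows downward; lengths in mm; the calibration is good to about 2 mm. A picture is of the moment at which its call begins: read the wrist's pose just before it. get_calibration takes no time and is no camera call; for the wrist camera it gives the pose at the moment of the call.
- env.job_done(): hands the job in; it is judged then, once.
Trained networks look in the newest picture that a camera, given by its name, has taken for a name from the list of things; names that differ only in an ending like _2 or _b are one class to them, and where a whole thing is asked for, a point or a joint stands for the part that bears it (a point fixed in the world has none). Each returns a list of dicts, best first, with "confidence" (0 to 1); they miss things now and then, are a little off and sometimes report something else, mostly with a low value. They report only what shows in the picture. A call takes as long as a camera call.
- models.search_frame(camera, label): "position" ([x, y, z] in mm, in world coordinates, good to about 4 mm: the middle of the surface that is visible of it).
- models.mark_of(camera, label): "position" ([x, y, z] in mm, in world coordinates, good to about 4 mm: a listed point, or the origin of a listed thing).
The state is a dict: "t": time; "joints": joint angles; "qvel": joint speeds; "tau": joint torques, N m; "eef_pos": TCP position; "tcp_rot": TCP orientation; "ft_force": force on the tool from outside, world axes, zero at the start; "moment": the same for the moment, N m; "opening": opening from 0.0 (shut) to 1.0 (fully open); "grip_force": force on a finger pad.
Only numpy, scipy, OpenCV 4.12 (cv2) and the standard library are available. Lean on these libraries where they do the work, as an engineer would, in place of code of your own. Each camera call takes 0.05 s, during which the arm holds its last target. There are 200 camera calls.

### The job

Slide the cheese mould along the board, without lifting or tipping it, from the plain ring to the middle of the ring with four ticks, keeping its round tag turned towards the inspection mirror, and let go of it. Then take the mirror by its handle and turn it until the tag, reflected in the middle of the mirror, appears to the small camera on the stand, and finish holding the mirror still at that angle: do not let go, since a spring turns it back. Leave the timer, salt shaker and steel weight where they are.

Things in the scene. Friction and masses are not known exactly. Their poses are not given: they have to be found in the camera images.
- board: smooth, slippery white board (friction about 0.25) 260 x 200 x 15 mm lying fixed on the worktable, top at z = 0.015. Origin at the centre of its underside, x along its 260 mm side. The two ring marks lie on its long centre line, 130 mm apart; either one may be at either end.
- mark_plain: plain thin dark ring, 116 mm diameter, flush on the board: where the mould starts. Origin at its centre on the board's top.
- mark_ticked: the same 116 mm ring with four short ticks pointing outward (14 mm long): where the mould has to go. Origin at its centre on the board's top.
- mould: loose white perforated round mould, 116 mm across its rim, 98 mm across its foot, 64 mm high, 0.6 kg, with a white lid fixed to it. A steel bar grip lies across the lid's middle: 50 mm long (along the mould's x), 12 mm thick (along y), from 64 to 100 mm above the mould's underside. Origin at the centre of the underside, z up. The tag is on its +x side.
- tag: round steel tag with a dark face and a cross, 24 mm diameter, fixed to the mould's side 61 mm from the mould's axis and 36 mm above its underside. Origin at the middle of its face; its x axis points straight out of the face.
- stand: grey inspection stand, fixed to the table: round foot, 96 mm across, under the upright mirror, and a flat arm carrying a small black camera (box 40 x 36 x 34 mm). Origin on the table under the mirror's vertical pivot; x points from the pivot to the camera, whose lens is 150 mm from the pivot, 55 mm above the table, and looks level at the mirror's middle.
- mirror: upright mirror on the stand, 78 x 64 mm with its grey frame, top edge 87 mm above the table, glass in the vertical pivot axis. Origin on the table under the pivot; x points the way it faces. A spring (0.06 N m per rad) makes it face the camera squarely when free; from there it turns up to 1.3 rad clockwise seen from above, towards the board.
- handle (a point): centre of the mirror's handle, on the pivot axis 117 mm above the table: an upright steel bar on top of the mirror that turns with it, 50 mm long (along y, in the mirror's plane), 12 mm thick (along x, the way the mirror faces), from 102 to 132 mm above the table.
- sight_line (a point): imaginary: the reflected line of sight of the camera. Origin at the glass's middle, 55 mm above the table; x runs level along the line and turns twice as far as the mirror. The tag shows in the mirror's middle when x points at it: the mirror is then turned from facing the camera by half the angle, seen from above, from pivot-to-camera to pivot-to-tag (0.3 to 0.9 rad).
- timer: kitchen timer, 62 mm across, 40 mm high, loose: leave alone. Origin at the centre of its underside.
- shaker: metal salt shaker, 66 mm across, 96 mm high, loose: leave alone. Origin at the centre of its underside.
- weight: steel weight with a knob, 56 mm across, 68 mm high, loose: leave alone. Origin at the centre of its underside.

How it is judged (in metres and radians):
On the way, in this order (a step that is already met when the one before it is completed fails the run):
1. the mould stands in the middle of the ticked ring, let go (horizontal distance between mould and mark_ticked below 0.01 m and height (world z) of mould between 0.01 and 0.02 m and contact force between the fingers and mould below 0.1 N), for 0.2 s.
2. the mirror, held by its handle, shows the tag to the camera (y of tag in the frame of sight_line between -0.035 and 0.035 m and x of tag in the frame of sight_line above 0.1 m and angle between the x axis of tag and the x axis of sight_line, either way round below 0.9 rad and x of sight_line in the frame of tag above 0.05 m and contact force between the fingers and mirror above 1 N), for 0.2 s.
At the end, for the whole second after the job is handed in: Mould at rest on the board, untouched, within 10 mm of the ticked ring's centre. Fingers hold the mirror's handle (over 1 N), mirror still (under 0.1 rad/s); the reflected line of sight passes within 35 mm sideways of the tag's middle; the tag faces the mirror within 0.9 rad (all of step 1 and all of step 2 and angle between mould's own z axis and vertical below 0.1 rad and linear speed of mould below 0.01 m/s and contact force between the arm and mould below 0.1 N and angular speed of mirror below 0.1 rad/s); the arm keeps its last pose, push and grip.
It fails at once if the mould is lifted (more than 8 mm off the board) (height (world z) of mould above 0.023 m).
It fails at once if the mould is tipped (more than 0.2 rad) (angle between mould's own z axis and vertical above 0.2 rad).
It fails at once if the timer is disturbed (moved more than 15 mm) (distance of timer from where it was at the start of the episode above 0.015 m).
It fails at once if the shaker is disturbed (moved more than 15 mm) (distance of shaker from where it was at the start of the episode above 0.015 m).
It fails at once if the weight is disturbed (moved more than 15 mm) (distance of weight from where it was at the start of the episode above 0.015 m).
It also fails if it takes over 46 s, if anything falls off the work surface, if the arm or the gripper's body presses on something with over 40 N, if the wrist force passes 120 N, or if a joint passes its speed limit or range.

## Working session

There is one attempt and no reset: what is moved stays moved. The work goes in short steps, Python scripts to look and compute and a tool call to move; the robot and the scene stay as the last step left them, time stands still between calls to the robot, and variables do not carry over. Pictures are saved under pics/ and viewed, at most 10 in all, crops included, and the job is handed in when it is done.

Besides the shell and the picture viewer there is one more tool, called after ">>>" by a JSON object that holds its "name" and its "arguments", one argument or row to a line. arm_command: Moves the arm, as the interface text tells. Scaled input: -1 to 1 covers 0.25 m each way for a shift and pi rad each way for a turn. Its arguments: {"type":"object","properties":{"rows":{"type":"array","items":{"type":"array"}},"claw":{"type":"number"}},"required":["rows"]}

```bash
mkdir -p pics; python3 - <<'E'
from cell import state, viewer, env, models
import cv2,numpy as np
s=state();print(s['t'],s['eef_pos'],s['tcp_rot'])
ims=[]
for c in ["side","top"]:
    p,d=viewer.read_camera(c); ims.append(p)
    for n in ["mould","tag","mark_plain","mark_ticked","stand","mirror","handle","board","timer","shaker","weight"]:
        r=models.mark_of(c,n)
        print(c,n,[(np.round(x['position']).tolist(),round(x['confidence'],2)) for x in r[:2]])
cv2.imwrite("pics/a.png",ims[0][:,:,::-1]);cv2.imwrite("pics/b.png",ims[1][:,:,::-1])
print(state()['t'])
E
```

```text
0.0 [ 144.77017536 -607.73930526  214.06324729] [-3.14048455e+00 -1.04873956e-04  2.33795455e-01]
side mould [([512.0, 202.0, 11.0], 0.88), ([542.0, -170.0, 3.0], 0.61)]
side tag []
side mark_plain []
side mark_ticked [([499.0, 72.0, 13.0], 0.64)]
side stand [([544.0, -171.0, -0.0], 0.59)]
side mirror [([541.0, -170.0, -0.0], 0.93)]
side handle [([541.0, -169.0, 118.0], 0.84)]
side board [([507.0, 133.0, 3.0], 0.78)]
side timer [([729.0, -120.0, -1.0], 0.44)]
side shaker [([568.0, 372.0, 2.0], 0.93)]
side weight [([574.0, -369.0, -1.0], 0.54)]
top mould [([512.0, 199.0, 14.0], 0.78)]
top tag [([523.0, 140.0, 51.0], 0.47), ([542.0, -171.0, 1.0], 0.36)]
top mark_plain []
top mark_ticked [([731.0, -122.0, -2.0], 0.73), ([572.0, -368.0, -2.0], 0.44)]
top stand [([539.0, -167.0, 0.0], 0.8)]
top mirror [([541.0, -166.0, 2.0], 0.58)]
top handle [([541.0, -167.0, 117.0], 0.7)]
top board [([506.0, 134.0, 1.0], 0.97)]
top timer [([728.0, -120.0, 4.0], 0.62), ([541.0, -165.0, 120.0], 0.45)]
top shaker [([567.0, 375.0, 3.0], 0.73)]
top weight [([571.0, -370.0, -2.0], 0.8)]
1.2
```

View pics/a.png

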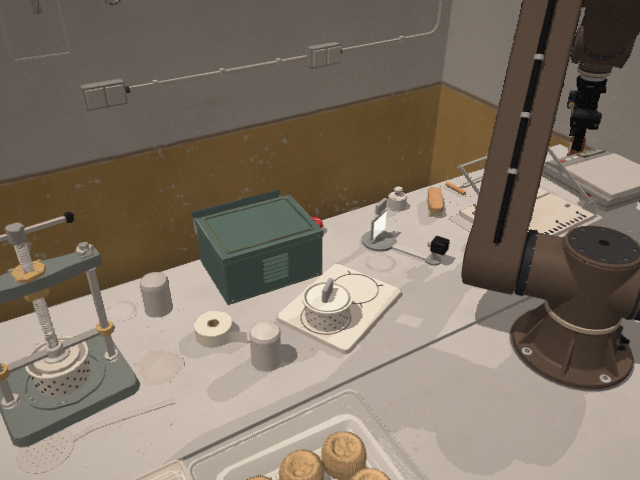

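View pics/b.png

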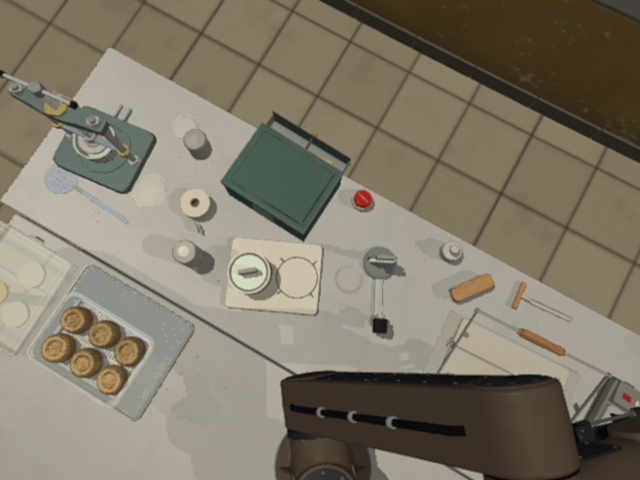

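The side view shows the mould at (327,305) on the board, with the mirror stand at (378,235). In the top view, the mould's grip is at (250,271), the ticked ring at (297,278) and the mirror at (380,262). The green box sits right behind the board.

```bash
cat > h.py <<'E'
from cell import state, viewer, env, models
import cv2,numpy as np
def cloud(c):
    k=viewer.get_calibration(c); p,d=viewer.read_camera(c)
    K=np.array(k['camera_matrix']);D=np.array(k['dist_coeffs'])
    v,u=np.nonzero(d>0)
    n=cv2.undistortPoints(np.stack([u,v],1).astype(np.float64)[:,None],K,D)[:,0]
    z=d[v,u].astype(float)
    X=np.stack([n[:,0]*z,-n[:,1]*z,-z,np.ones_like(z)])
    W=(np.linalg.inv(np.array(k['world_to_cam']))@X)[:3].T
    return W,np.stack([u,v],1),p
def bar(W,c,z0,z1,r=40):
    m=(np.hypot(*(W[:,:2]-c).T)<r)&(W[:,2]>z0)&(W[:,2]<z1)
    P=W[m]
    if len(P)<5: return len(P),None
    (cx,cy),(w,h),a=cv2.minAreaRect(P[:,:2].astype(np.float32))
    e=np.linalg.eigh(np.cov(P[:,:2].T))[1][:,1]
    return len(P),(round(cx,1),round(cy,1)),(round(w),round(h)),round(float(np.arctan2(e[1],e[0])),3),P[:,2].max().round(1),P[:,:2].mean(0).round(1)
E
python3 - <<'E'
from h import *
for c in ["top","side"]:
    W,uv,p=cloud(c)
    print(c,'grip',bar(W,(512,200),98,125),'handle',bar(W,(541,-168),105,140))
    m=(W[:,0]>560)&(W[:,0]<800)&(W[:,1]>0)&(W[:,1]<300)&(W[:,2]>40)
    B=W[m]; print('box',np.percentile(B,[1,99],axis=0).round(), B[B[:,2]>60][:,0].min())
    m=(abs(W[:,2]-15)<4)&(np.hypot(*(W[:,:2]-(506,133)).T)<180)
    print('board',cv2.minAreaRect(W[m][:,:2].astype(np.float32)))
E
```

```text
top grip (98, (509.8, 196.7), (12, 49), 1.731, np.float64(122.3), array([509.3, 196.2])) handle (126, (543.7, -168.4), (51, 15), 1.475, np.float64(137.6), array([ 542.2, -166.2]))
box [[566.   3.  49.]
 [798. 255. 150.]] 560.005303947599
board ((520.3416748046875, 131.38294982910156), (259.51409912109375, 278.58013916015625), 84.52404022216797)
side grip (134, (508.3, 198.4), (14, 56), 1.698, np.float64(119.3), array([505.7, 204.2])) handle (130, (539.3, -164.4), (52, 14), 1.439, np.float64(135.5), array([ 537.7, -161.2]))
box [[603.   7.  42.]
 [797. 267. 148.]] 560.0321414663894
board ((540.6971435546875, 132.12583923339844), (267.23583984375, 273.1816101074219), 84.04960632324219)
```

>>> {"name": "arm_command", "arguments": {
  "rows": [
    [[0.15,-0.13,-0.05],0],
    [[0.15,-0.13,-0.05],0],
    [[0.15,-0.13,0],0],
    [[0.15,-0.13,0],0],
    [[0.15,-0.13,0],0]
  ]
}}

```text
t: 1.8
eef_pos: [289.0, -406.7, 239.3]
tcp_rot: [3.141, -0.0, 0.233]
ft_force: [0.8, 0.2, -0.2]
opening: 1.0
grip_force: 0.0
```

```bash
cat >> h.py <<'E'
def plan(pos,yaw,n,start=None):
    "n rows from the present (measured) pose to pos, yaw; tool down"
    if start is None:
        s=state(); p=np.array(s['eef_pos']); y=s['tcp_rot'][2]
    else: p,y=np.array(start[0],float),start[1]
    d=(np.array(pos)-p)/n; dy=(yaw-y+np.pi)%(2*np.pi)-np.pi; dy/=n
    rows=[]
    for i in range(n):
        x=d[0]*np.cos(y)+d[1]*np.sin(y); yy=d[0]*np.sin(y)-d[1]*np.cos(y)
        rows.append([[round(x/250,3),round(yy/250,3),round(-d[2]/250,3)],round(-dy/np.pi,4)]); y+=dy
    print(str(rows))
E
python3 - <<'E'
from h import *
plan((495,150,260),1.73,15)
E
```

```text
[[[np.float64(0.088), np.float64(-0.132), np.float64(-0.006)], np.float64(-0.0318)], [[np.float64(0.1), np.float64(-0.122), np.float64(-0.006)], np.float64(-0.0318)], [[np.float64(0.112), np.float64(-0.112), np.float64(-0.006)], np.float64(-0.0318)], [[np.float64(0.123), np.float64(-0.1), np.float64(-0.006)], np.float64(-0.0318)], [[np.float64(0.132), np.float64(-0.087), np.float64(-0.006)], np.float64(-0.0318)], [[np.float64(0.14), np.float64(-0.074), np.float64(-0.006)], np.float64(-0.0318)], [[np.float64(0.147), np.float64(-0.059), np.float64(-0.006)], np.float64(-0.0318)], [[np.float64(0.152), np.float64(-0.044), np.float64(-0.006)], np.float64(-0.0318)], [[np.float64(0.156), np.float64(-0.029), np.float64(-0.006)], np.float64(-0.0318)], [[np.float64(0.158), np.float64(-0.013), np.float64(-0.006)], np.float64(-0.0318)], [[np.float64(0.158), np.float64(0.002), np.float64(-0.006)], np.float64(-0.0318)], [[np.float64(0.157), np.float64(0.018), np.float64(-0.006)], np.float64(-0.0318)], [[np.float64(0.155), np.float64(0.034), np.float64(-0.006)], np.float64(-0.0318)], [[np.float64(0.151), np.float64(0.049), np.float64(-0.006)], np.float64(-0.0318)], [[np.float64(0.145), np.float64(0.064), np.float64(-0.006)], np.float64(-0.0318)]]
```

>>> {"name": "arm_command", "arguments": {
  "rows": [
    [[0.088,-0.132,-0.006],-0.032],
    [[0.1,-0.122,-0.006],-0.032],
    [[0.112,-0.112,-0.006],-0.032],
    [[0.123,-0.1,-0.006],-0.032],
    [[0.132,-0.087,-0.006],-0.032]
  ]
}}

```text
t: 2.3
eef_pos: [356.8, -221.2, 246.8]
tcp_rot: [3.141, -0.0, 0.74]
ft_force: [0.6, 0.4, -0.2]
opening: 0.998
grip_force: 0.0
```

>>> {"name": "arm_command", "arguments": {
  "rows": [
    [[0.14,-0.074,-0.006],-0.032],
    [[0.147,-0.059,-0.006],-0.032],
    [[0.152,-0.044,-0.006],-0.032],
    [[0.156,-0.029,-0.006],-0.032],
    [[0.158,-0.013,-0.006],-0.032]
  ]
}}

```text
t: 2.8
eef_pos: [424.8, -35.0, 254.4]
tcp_rot: [3.141, 0.0, 1.243]
ft_force: [-0.5, -0.9, -0.8]
opening: 0.999
grip_force: 0.0
```

>>> {"name": "arm_command", "arguments": {
  "rows": [
    [[0.158,0.002,-0.006],-0.032],
    [[0.157,0.018,-0.006],-0.032],
    [[0.155,0.034,-0.006],-0.032],
    [[0.151,0.049,-0.006],-0.032],
    [[0.145,0.064,-0.006],-0.032]
  ]
}}

```text
t: 3.3
eef_pos: [491.7, 151.5, 261.7]
tcp_rot: [3.141, 0.0, 1.746]
ft_force: [0.5, -1.8, -1.3]
opening: 1.003
grip_force: 0.0
```

```bash
sed -i 's/print(str(rows))/print(np.array([r[0]+[r[1]] for r in rows]).tolist())/' h.py; python3 - <<'E'
from h import *
print(state()['eef_pos'],state()['tcp_rot'])
W,uv,p=cloud("wrist")
print('grip',bar(W,(510,198),98,125))
for n in ["mould","tag","mark_plain","mark_ticked","board"]:
    for f in (models.mark_of,models.search_frame):
        print(n,[(np.round(x['position'],1).tolist(),round(x['confidence'],2)) for x in f("wrist",n)[:2]])
m=(abs(W[:,2]-15)<5)&(np.hypot(*(W[:,:2]-(506,133)).T)<175)
print('board',cv2.minAreaRect(W[m][:,:2].astype(np.float32)),W[m].min(0),W[m].max(0))
cv2.imwrite("pics/c.png",p[:,:,::-1])
E
```

```text
[491.74321689 151.48604606 261.74269526] [3.14119702e+00 1.17535138e-04 1.74613891e+00]
grip (1078, (510.4, 197.8), (12, 49), 1.738, np.float64(117.8), array([509.7, 198.1]))
mould [([506.7, 200.3, 13.3], 0.71)]
mould [([507.0, 202.0, 81.5], 0.92)]
tag []
tag []
mark_plain []
mark_plain [([562.7, 340.0, 42.2], 0.58)]
mark_ticked []
mark_ticked [([480.9, 103.2, 13.9], 0.77)]
board [([507.1, 135.9, -0.1], 0.97)]
board [([485.7, 114.4, 12.8], 0.93)]
board ((540.9205932617188, 129.98922729492188), (260.62115478515625, 266.4531555175781), 84.40646362304688) [397.36318739  12.09533316  10.02164166] [678.11816741 270.9082749   19.99176146]
```

View pics/c.png

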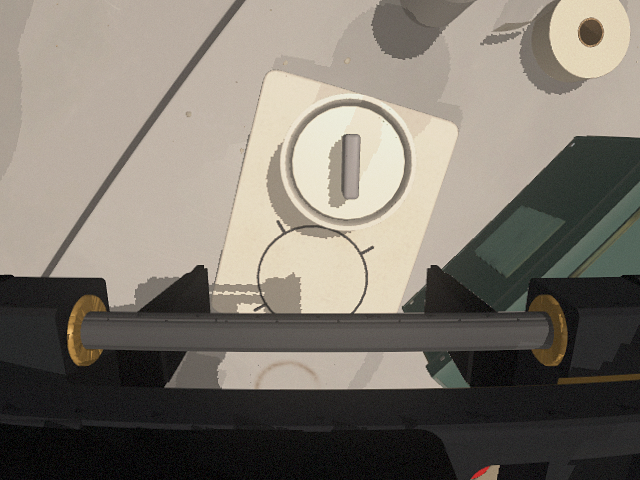

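The wrist picture shows the grip at (351,166), nearly upright in the picture, and the ticked ring centred near (312,280), partly hidden by the gripper. I'll fit the ring's visible arc.

```bash
python3 - <<'E'
from h import *
from scipy.optimize import least_squares
W,uv,p=cloud("wrist")
g=cv2.cvtColor(p,cv2.COLOR_RGB2GRAY)[uv[:,1],uv[:,0]]
rr=np.hypot(uv[:,0]-312,uv[:,1]-280)
m=(g<80)&(rr>47)&(rr<60)&(uv[:,1]<308)&(abs(W[:,2]-15)<5)
P=W[m]
f=least_squares(lambda c:np.hypot(P[:,0]-c[0],P[:,1]-c[1])-57.6,P[:,:2].mean(0),loss='soft_l1')
f2=least_squares(lambda c:np.hypot(P[:,0]-c[0],P[:,1]-c[1])-c[2],[*f.x,58],loss='soft_l1')
print(m.sum(),f.x,f2.x,P[:,2].mean(),abs(f.fun).mean())
print('grip',bar(W,(510,198),100,125))
t=f.x; g=np.array([510.4,197.8]); print(np.linalg.norm(t-g),t-g)
s=state()
plan((510.4,197.8,170),1.738,3)
plan((510.4,197.8,88),1.738,2,((510.4,197.8,170),1.738))
E
```

```text
231 [501.42870633  68.96045079] [501.50123001  68.75936433  57.87474734] 16.807206597578773 0.6885818420067922
grip (1082, (510.3, 197.9), (12, 49), 1.734, np.float64(118.1), array([509.8, 198.2]))
129.15151392815017 [  -8.97129367 -128.83954921]
[[0.06, 0.036, 0.122, 0.0003], [0.06, 0.036, 0.122, 0.0003], [0.06, 0.036, 0.122, 0.0003]]
[[0.0, 0.0, 0.164, -0.0], [0.0, 0.0, 0.164, -0.0]]
```

>>> {"name": "arm_command", "arguments": {
  "rows": [
    [[0.06,0.036,0.122],0],
    [[0.06,0.036,0.122],0],
    [[0.06,0.036,0.122],0],
    [[0,0,0.14],0],
    [[0,0,0],0]
  ]
}}

```text
t: 4.4
eef_pos: [508.6, 198.2, 131.5]
tcp_rot: [-3.135, 0.001, 1.742]
ft_force: [-1.1, 0.2, -0.3]
opening: 1.003
grip_force: 0.0
```

```bash
python3 - <<'E'
from h import *
W,uv,p=cloud("wrist"); print(state()['eef_pos'],state()['tcp_rot'][2]);print('grip',bar(W,(510,198),98,125))
plan((510.4,197.8,88),1.738,2)
E
```

```text
[509.67365729 198.25012422 133.94305759] 1.741537172699525
grip (2250, (510.1, 201.2), (12, 44), 1.739, np.float64(117.6), array([509.7, 203.4]))
[[-0.001, 0.001, 0.092, 0.0006], [-0.001, 0.001, 0.092, 0.0006]]
```

Aligned, so I'll go down and grip.

>>> {"name": "arm_command", "arguments": {
  "rows": [
    [[0,0.001,0.092],0],
    [[0,0.001,0.088],0],
    [[0,0,0],0],
    [[0,0,0],0],
    [[0,0,0],0]
  ]
}}

```text
t: 4.95
eef_pos: [511.7, 198.8, 91.9]
tcp_rot: [3.139, -0.0, 1.741]
ft_force: [-0.6, 0.7, -0.1]
opening: 1.003
grip_force: 0.0
```

>>> {"name": "arm_command", "arguments": {
  "claw": 0,
  "rows": [
    [[0,0,0],0],
    [[0,0,0],0],
    [[0,0,0],0],
    [[0,0,0],0],
    [[0,0,0],0]
  ]
}}

```text
t: 5.45
eef_pos: [510.9, 198.7, 90.0]
tcp_rot: [-3.142, 0.0, 1.742]
ft_force: [0.2, 0.9, -0.3]
opening: 0.639
grip_force: 0.0
```

>>> {"name": "arm_command", "arguments": {
  "rows": [
    [[0,0,0],0],
    [[0,0,0],0],
    [[0,0,0],0],
    [[0,0,0],0],
    [[0,0,0],0]
  ]
}}

```text
t: 5.95
eef_pos: [510.9, 198.7, 90.0]
tcp_rot: [-3.142, 0.0, 1.742]
ft_force: [0.7, -0.6, 0.1]
opening: 0.215
grip_force: 0.0
```

```bash
python3 - <<'E'
from h import *
s=state();print(s['eef_pos'],s['tcp_rot'],s['opening'],s['grip_force'],s['ft_force'])
p=s['eef_pos']
plan((p[0]-9,p[1]-129.3,p[2]),s['tcp_rot'][2],10)
E
```

```text
[510.88653814 198.70387251  90.0039795 ] [-3.14153893e+00  1.23672300e-04  1.74177133e+00] 0.21502105470583685 0.0 [ 0.73180594 -0.58612929  0.06871478]
[[-0.05, -0.012, -0.0, -0.0], [-0.05, -0.012, -0.0, -0.0], [-0.05, -0.012, -0.0, -0.0], [-0.05, -0.012, -0.0, -0.0], [-0.05, -0.012, -0.0, -0.0], [-0.05, -0.012, -0.0, -0.0], [-0.05, -0.012, -0.0, -0.0], [-0.05, -0.012, -0.0, -0.0], [-0.05, -0.012, -0.0, -0.0], [-0.05, -0.012, -0.0, -0.0]]
```

>>> {"name": "arm_command", "arguments": {
  "rows": [
    [[0,0,0],0],
    [[0,0,0],0],
    [[0,0,0],0],
    [[0,0,0],0],
    [[0,0,0],0]
  ]
}}

```text
t: 6.45
eef_pos: [510.8, 198.7, 90.0]
tcp_rot: [-3.141, 0.0, 1.742]
ft_force: [-0.9, 0.4, -0.5]
opening: 0.125
grip_force: 30.0
```

>>> {"name": "arm_command", "arguments": {
  "rows": [
    [[-0.02,-0.005,0],0],
    [[-0.04,-0.01,0],0],
    [[-0.05,-0.012,0],0],
    [[-0.05,-0.012,0],0],
    [[-0.05,-0.012,0],0]
  ]
}}

```text
t: 6.95
eef_pos: [507.1, 143.4, 90.0]
tcp_rot: [-3.141, 0.0, 1.741]
ft_force: [0.8, -0.3, -3.0]
opening: 0.125
grip_force: 30.0
```

>>> {"name": "arm_command", "arguments": {
  "rows": [
    [[-0.05,-0.012,0],0],
    [[-0.05,-0.012,0],0],
    [[-0.05,-0.012,0],0],
    [[-0.05,-0.012,0],0],
    [[-0.04,-0.01,0],0]
  ]
}}

```text
t: 7.45
eef_pos: [503.0, 82.0, 90.0]
tcp_rot: [-3.141, 0.0, 1.741]
ft_force: [0.3, 0.2, -4.1]
opening: 0.124
grip_force: 30.0
```

>>> {"name": "arm_command", "arguments": {
  "rows": [
    [[-0.03,-0.007,0],0],
    [[-0.02,-0.005,0],0],
    [[0,0,0],0],
    [[0,0,0],0],
    [[0,0,0],0]
  ]
}}

```text
t: 7.95
eef_pos: [502.4, 70.7, 90.0]
tcp_rot: [3.142, 0.0, 1.742]
ft_force: [0.3, -0.0, -3.8]
opening: 0.125
grip_force: 30.0
```

```bash
python3 - <<'E'
from h import *
s=state();print(s['eef_pos'],s['tcp_rot'],s['opening'],s['grip_force'],s['ft_force'])
W,uv,p=cloud("top");print(bar(W,(501,69),98,118,30))
for n in ["mould","tag","mark_ticked","mark_plain"]:
    print(n,[(np.round(x['position'],1).tolist(),round(x['confidence'],2)) for x in models.mark_of("side",n)[:2]])
W,uv,p2=cloud("wrist")
cv2.imwrite("pics/d.png",np.hstack([cv2.resize(p2,(400,300)),cv2.resize(p[180:380,200:460],(390,300))])[:,:,::-1])
E
```

```text
[502.37680058  70.71711197  90.01569247] [3.14156342e+00 5.24852156e-05 1.74216901e+00] 0.12471722870979561 29.997349977493286 [ 0.28533769 -0.04726834 -3.75886987]
(0, None)
mould [([510.8, 199.6, 9.8], 0.62)]
tag []
mark_ticked [([498.1, 69.7, 18.1], 0.52)]
mark_plain []
```

View pics/d.png

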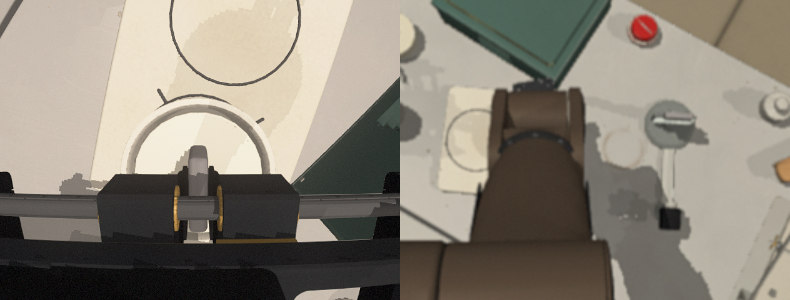

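The mould slid to the ticked ring: the wrist half shows the ring's ticks around its rim, and the plain ring is now empty at (235,20). I'll let go and rise.

>>> {"name": "arm_command", "arguments": {
  "claw": 0.5,
  "rows": [
    [[0,0,0],0],
    [[0,0,0],0],
    [[0,0,0],0],
    [[0,0,0],0],
    [[0,0,0],0]
  ]
}}

```text
t: 8.75
eef_pos: [502.4, 70.4, 90.1]
tcp_rot: [3.141, 0.0, 1.742]
ft_force: [-0.4, 0.2, -0.9]
opening: 0.472
grip_force: 0.0
```

>>> {"name": "arm_command", "arguments": {
  "rows": [
    [[0,0,0],0],
    [[0,0,-0.03],0],
    [[0,0,-0.15],0],
    [[0,0,-0.19],0],
    [[0,0,-0.19],0]
  ]
}}

```text
t: 9.25
eef_pos: [501.9, 70.4, 232.1]
tcp_rot: [-3.141, -0.0, 1.742]
ft_force: [0.5, -0.6, 0.8]
opening: 0.499
grip_force: 0.0
```

>>> {"name": "arm_command", "arguments": {
  "rows": [
    [[-0.18,0,0],0],
    [[-0.18,0,0],0],
    [[0,0,0],0],
    [[0,0,0],0],
    [[0,0,0],0]
  ]
}}

```text
t: 9.75
eef_pos: [517.4, -17.7, 230.2]
tcp_rot: [-3.141, -0.0, 1.742]
ft_force: [0.2, -0.4, -0.3]
opening: 0.501
grip_force: 0.0
```

```bash
python3 - <<'E'
from h import *
from scipy.optimize import least_squares
s=state();print(s['t'],s['eef_pos'],s['tcp_rot'],s['opening'],s['grip_force'],s['ft_force'])
W,uv,p=cloud("wrist");print('grip',bar(W,(501,69),100,125,38))
g=cv2.cvtColor(p,cv2.COLOR_RGB2GRAY)[uv[:,1],uv[:,0]]
r=np.hypot(*(W[:,:2]-(511,199)).T)
m=(g<90)&(abs(r-57.5)<6)&(abs(W[:,2]-15)<5);P=W[m]
f=least_squares(lambda c:np.hypot(P[:,0]-c[0],P[:,1]-c[1])-57.6,(510,198),loss='soft_l1')
print('plain',m.sum(),f.x)
for n in ["stand","mirror","handle","tag","mould"]:
  for c in ("top","side","wrist"):
    if c!="wrist": viewer.read_camera(c)
    print(c,n,[(np.round(x['position'],1).tolist(),round(x['confidence'],2)) for x in models.mark_of(c,n)[:2]])
W,uv,pt=cloud("top");print('handle',bar(W,(541,-167),105,140))
# camera box top: dark points z 55-85 robotwards
m=(np.hypot(*(W[:,:2]-(541,-167)).T)>110)&(np.hypot(*(W[:,:2]-(541,-167)).T)<200)&(W[:,2]>50)&(W[:,2]<90)&(W[:,1]<-80)&(W[:,0]<500)
print('cam',m.sum(),cv2.minAreaRect(W[m][:,:2].astype(np.float32)) if m.sum()>4 else 0,np.median(W[m],0))
cv2.imwrite("pics/e.png",p[:,:,::-1])
E
```

```text
9.75 [517.38789995 -17.6981892  230.17331856] [-3.14140043e+00 -1.53520901e-04  1.74195883e+00] 0.5005937493311201 0.0 [ 0.17445517 -0.39194427 -0.31700969]
grip (1359, (502.3, 69.6), (12, 50), 1.741, np.float64(117.8), array([502.2,  69.6]))
plain 110 [513.84111801 197.36194911]
top stand [([542.7, -169.1, 4.5], 0.8)]
side stand [([543.4, -168.6, 2.2], 0.92), ([567.5, 370.3, -1.3], 0.57)]
wrist stand [([540.9, -166.1, 1.1], 0.68)]
top mirror [([539.5, -168.2, 1.3], 0.56)]
side mirror [([541.6, -167.7, -0.3], 0.97)]
wrist mirror [([546.9, -168.7, 1.8], 0.61)]
top handle [([541.9, -168.4, 1.7], 0.61), ([540.5, -166.3, 121.9], 0.49)]
side handle [([541.5, -170.2, 118.2], 0.61)]
wrist handle []
top tag [([571.1, -370.6, 1.0], 0.19)]
side tag [([730.0, -122.9, -0.2], 0.68)]
wrist tag [([545.4, -170.9, 2.7], 0.66), ([515.7, 6.6, 52.4], 0.44)]
top mould [([502.8, 74.0, 15.5], 0.79)]
side mould [([503.7, 70.5, 10.7], 0.81)]
wrist mould [([501.3, 75.5, 12.8], 0.82), ([543.6, -171.4, -0.7], 0.48)]
handle (123, (543.4, -168.7), (50, 15), 1.467, np.float64(139.2), array([ 542.2, -166.6]))
cam 244 ((370.20599365234375, -155.56369018554688), (35.06203842163086, 48.38999938964844), 88.10222625732422) [ 367.41929921 -155.94585503   70.71454402]
```

View pics/e.png

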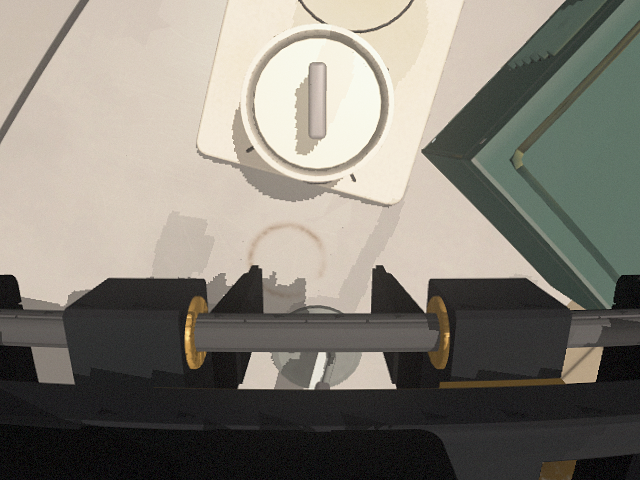

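The mould stands in the ticked ring: its grip is at (317,100), with the ticks showing on both sides of the rim. It is within about 1 mm of the fitted ring centre. Next is the mirror handle.

```bash
python3 - <<'E'
from h import *
plan((540,-185,200),1.48,5)
E
```

```text
[[-0.134, -0.005, 0.024, 0.0167], [-0.135, 0.002, 0.024, 0.0167], [-0.134, 0.009, 0.024, 0.0167], [-0.134, 0.016, 0.024, 0.0167], [-0.133, 0.023, 0.024, 0.0167]]
```

>>> {"name": "arm_command", "arguments": {
  "rows": [
    [[-0.134,-0.005,0.024],0.0167],
    [[-0.135,0.002,0.024],0.0167],
    [[-0.134,0.009,0.024],0.0167],
    [[-0.134,0.016,0.024],0.0167],
    [[-0.133,0.023,0.024],0.0167]
  ]
}}

```text
t: 11.6
eef_pos: [540.0, -186.5, 199.8]
tcp_rot: [3.141, 0.0, 1.477]
ft_force: [0.8, 0.6, 0.5]
opening: 0.498
grip_force: 0.0
```

>>> {"name": "arm_command", "arguments": {
  "rows": [
    [[0,0,0],0],
    [[0,0,0],0],
    [[0,0,0],0],
    [[0,0,0],0],
    [[0,0,0],0]
  ]
}}

```text
t: 12.1
eef_pos: [540.1, -184.3, 200.4]
tcp_rot: [3.141, 0.0, 1.481]
ft_force: [-0.0, -0.5, -0.1]
opening: 0.502
grip_force: 0.0
```

```bash
python3 - <<'E'
from h import *
s=state();print(s['t'],s['eef_pos'],s['tcp_rot'])
W,uv,p=cloud("wrist");print('handle',bar(W,(541.5,-168),118,140,45))
cv2.imwrite("pics/f.png",p[:,:,::-1])
E
```

```text
12.1 [ 540.06989903 -184.32709471  200.3966885 ] [3.14112940e+00 2.15230451e-04 1.48076777e+00]
handle (1660, (542.8, -167.8), (49, 12), 1.508, np.float64(134.6), array([ 542.8, -166.6]))
```

View pics/f.png

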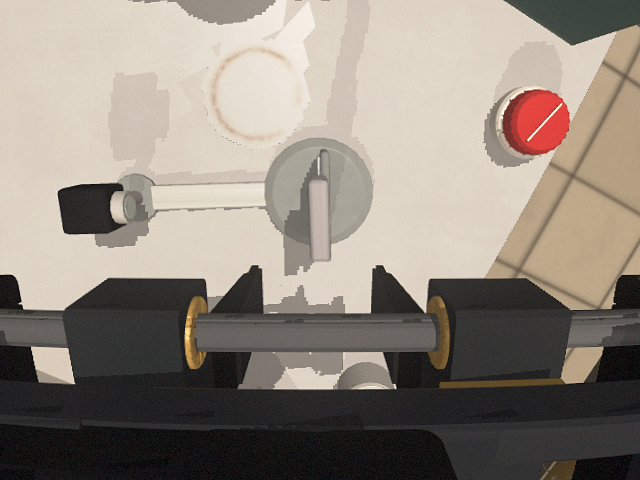

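The handle bar is in the picture at (320,220), nearly in line with the tool. The stand's camera is at (95,207), to the left.

```bash
python3 - <<'E'
from h import *
plan((542.8,-167.8,100),1.508,4)
E
```

```text
[[0.017, 0.001, 0.1, -0.0022], [0.017, 0.001, 0.1, -0.0022], [0.017, 0.001, 0.1, -0.0022], [0.017, 0.002, 0.1, -0.0022]]
```

>>> {"name": "arm_command", "arguments": {
  "rows": [
    [[0.034,0.003,0.05],-0.0044],
    [[0.034,0.002,0.1],-0.0044],
    [[0,0,0.15],0],
    [[0,0,0.1],0],
    [[0,0,0],0]
  ]
}}

```text
t: 12.65
eef_pos: [541.0, -166.9, 96.6]
tcp_rot: [-3.136, -0.002, 1.508]
ft_force: [-0.4, 0.2, 0.1]
opening: 0.492
grip_force: 0.0
```

>>> {"name": "arm_command", "arguments": {
  "claw": 0,
  "rows": [
    [[0,0,0],0],
    [[0,0,0],0],
    [[0,0,0],0],
    [[0,0,0],0],
    [[0,0,0],0]
  ]
}}

```text
t: 13.15
eef_pos: [542.8, -168.4, 100.7]
tcp_rot: [3.141, 0.0, 1.507]
ft_force: [-0.5, 0.1, -0.2]
opening: 0.137
grip_force: 0.0
```

>>> {"name": "arm_command", "arguments": {
  "rows": [
    [[0,0,0],0],
    [[0,0,0],0],
    [[0,0,0],0],
    [[0,0,0],0],
    [[0,0,0],0]
  ]
}}

```text
t: 13.65
eef_pos: [542.7, -168.4, 100.6]
tcp_rot: [3.141, 0.0, 1.507]
ft_force: [-1.9, 0.6, 6.7]
opening: 0.126
grip_force: 30.0
```

Held at low force. Now turn 0.665 rad (0.212 in turn units).

>>> {"name": "arm_command", "arguments": {
  "rows": [
    [[0,0,0],0.021],
    [[0,0,0],0.021],
    [[0,0,0],0.021],
    [[0,0,0],0.021],
    [[0,0,0],0.021]
  ]
}}

```text
t: 14.15
eef_pos: [542.6, -168.4, 100.6]
tcp_rot: [3.141, 0.0, 1.175]
ft_force: [-1.3, 1.2, 6.1]
opening: 0.122
grip_force: 30.0
```

>>> {"name": "arm_command", "arguments": {
  "rows": [
    [[0,0,0],0.021],
    [[0,0,0],0.021],
    [[0,0,0],0.021],
    [[0,0,0],0.021],
    [[0,0,0],0.021]
  ]
}}

```text
t: 14.65
eef_pos: [542.6, -168.3, 100.6]
tcp_rot: [3.141, 0.0, 0.845]
ft_force: [-2.1, -0.1, 6.9]
opening: 0.127
grip_force: 30.0
```

>>> {"name": "arm_command", "arguments": {
  "rows": [
    [[0,0,0],0.002],
    [[0,0,0],0],
    [[0,0,0],0],
    [[0,0,0],0],
    [[0,0,0],0]
  ]
}}

```text
t: 15.15
eef_pos: [542.6, -168.4, 100.6]
tcp_rot: [3.141, 0.0, 0.841]
ft_force: [-2.9, 1.0, 7.7]
opening: 0.122
grip_force: 30.0
```

```bash
python3 - <<'E'
from h import *
s=state();print(s['t'],s['eef_pos'],s['tcp_rot'],s['opening'],s['grip_force'],s['ft_force'],s['moment'])
W,uv,p=cloud("wrist");print('handle',bar(W,(542,-168),118,140,40))
W,uv,ps=cloud("side");print('handle',bar(W,(542,-168),108,140,30)); print('grip',bar(W,(502,69.6),98,125,38))
print(models.mark_of("side","mould")[:1],models.mark_of("wrist","tag")[:2])
cv2.imwrite("pics/g.png",np.hstack([cv2.resize(p,(400,300)),cv2.resize(ps[170:370,250:510],(390,300))])[:,:,::-1])
E
```

```text
15.15 [ 542.55313773 -168.35100339  100.6099932 ] [3.14132810e+00 9.14226240e-05 8.41120415e-01] 0.12232432953438742 30.0016598647926 [-2.8688707   1.0217979   7.70487693] [-0.00530405  0.44752996  0.03112884]
handle (3765, (541.8, -166.5), (51, 25), 0.844, np.float64(139.9), array([ 547.9, -162.8]))
handle (163, (538.0, -162.0), (46, 34), -2.523, np.float64(139.2), array([ 539.2, -158.8]))
grip (106, (499.4, 72.8), (13, 52), 1.686, np.float64(118.7), array([497.6,  77.2]))
[{'position': [503.4, 70.3, 12.9], 'confidence': 0.95}] [{'position': [516.3, 7.0, 47.6], 'confidence': 0.87}]
```

View pics/g.png

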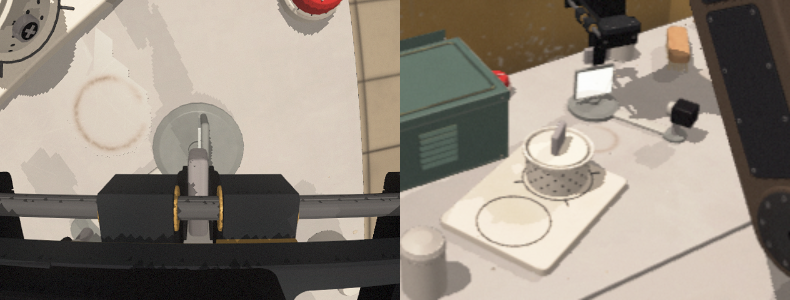

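The fingers hold the handle at yaw 0.84, with the mirror turned. The tag is visible facing the mirror at (30,30) in the wrist half, and the mould sits in the ticked ring. The sight line misses the tag by about 7 mm or less, so I'll hand it in.

```bash
python3 -c "
from cell import env
print(env.job_done())"
```

```text
the job is handed in; nothing more can be done
None
```

I handed the job in, and no verdict came back. By my measurements the mould was let go about 1 mm from the ticked ring's centre, and the gripper is holding the mirror still at about 0.67 rad, with the reflected line of sight within about 7 mm of the tag.

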